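Sweep the soap ends into the soap box

ROBOT

A 6-joint arm with a two-finger parallel gripper is mounted at the origin on the work surface. World frame = base frame: x ahead of the robot, y to its left, z up, the work surface at z = 0. Lengths are in m, angles in rad, forces in N, time in s.
With the tool pointing down it reaches from about 0.425 to 0.95 m from the base axis. Payload 3.5 kg.
Tool frame: the origin (TCP) lies midway between the tips of the shut fingers; the grasp point (between the pads) lies 19 mm behind it; z points along the fingers, y is the line along which they close (so a half turn about z gives the same grasp; the last joint's range is limited). The gripper opens to 85 mm and grips with 20 to 120 N. Pads are 22 mm wide; open, the fingers measure 114 mm over their backs; the gripper's body (76 mm by 85 mm) begins 54 mm behind the grasp point. The pads swing forward as they close: fully open they stand 13 mm farther back than shut.
Start: joints at [1.109, 0.286, 1.577, -0, 1.279, -0.15], TCP at [0.207, 0.642, 0.231] pointing down, gripper open.
Joint ranges: [-2.77, 2.77], [-0.9, 2.22], [0.21, 2.48], [-1.53, 4.67], [0.24, 2.81], [-2.84, 2.84]. Speed limits (rad/s): [2.79, 2.79, 3.14, 3.14, 3.14, 3.14].

INTERFACE

Orientations are given as a unit quaternion [x, y, z, w].
In Python, from plant import get_state, read_camera, ctrl gives the robot as it stands.
- The arm moves only by the shell command python3 -m crank 'ROWS' [FORCE]. ROWS is JSON, a list of rows, each a list of 3 entries, a list of its own where there are three numbers: the shift along the tool's x, y, z in mm, then the turn about the tool's z in degrees, then the closure in counts, from 0 (fully open) to 255 (shut). In form: [[[tx, ty, tz], yaw, claw], ...]. A call has 1 to 10 rows; each row is the pose to reach, as a shift and turn from the pose commanded when the call began, along the tool's axes at that moment; what a row does not reach only later rows make up. A row lasts 1/10 s, in which the tool goes at most 50 mm and 8.59 degrees, less where a joint would pass 70% of its speed; a pose out of reach is approached as far as the arm can. A call with a gripper value outside its range is refused whole. The fingers move at their own pace and stop on an object; FORCE is the grip in N (left out, the last holds). Time passes only in rows, so rows that repeat a pose let the fingers close. It gives the time, the measured TCP pose, the force, the opening and the grip force at its end, in the units of the state.
- get_state(): the state, without advancing time (a new reading comes with each control period).
- read_camera(name): name is "scene" or "top" or "wrist"; returns a dict with "frame" (400x640x3 uint8, blue, green, red), "range_z" (400x640 float32, m along the optical axis (not along the pixel's ray), 0 where there is no reading), "vfov" (degrees; the focal length in pixels is half the picture's height over the tangent of half this angle, whatever the lens; pixels are square), "cx", "cy" (the principal point, pixels), "origin" and "orientation" of the camera in the world. Camera axes: x right, y down, z forward; pixel columns grow to the right and rows downward; lengths in m; the calibration is good to about 2 mm. The wrist camera is an equidistant fisheye: a pixel r from the principal point sees the ray r / f radians off the axis. A picture is of the moment at which its call begins.
- ctrl.sign_off(): hands the job in; it is judged then, once.
The state is a dict: "time": time; "qpos": joint angles; "dq": joint speeds; "joint_efforts": joint torques, N m; "eef_pos": TCP position; "tcp_rot": TCP orientation; "contact_force": force on the tool from outside, world axes, zero at the start; "wrist_torque": the same for the moment, N m; "opening": opening from 0.0 (shut) to 1.0 (fully open); "finger_force": force on a finger pad.
Only numpy, scipy, OpenCV 4.12 (cv2) and the standard library are available. Lean on these libraries where they do the work, as an engineer would, in place of code of your own. Each camera call takes 0.05 s, during which the arm holds its last target. There are 200 camera calls.

TASK

Sweep the three worn soap ends (pink, green and ivory) along the turquoise shelf and off its end, so that all three drop into the open grey soap box that stands there. Only push them along the board, do not lift them. Leave the comb, the new soap bar, the mirror, the lota and the tumbler standing or lying where they are.

Things in the scene. Friction and masses are not known exactly. Their poses are not given: they have to be found in the camera images.
- shelf: turquoise plank shelf, fixed: 320 mm deep (own x, away from the robot) x 440 mm long (own y), flat top 70 mm above the ledge, plank 20 mm thick. Origin on the ledge under its centre. Lips 10 mm wide and high run along the front edge (x -160 to -150 mm) and the back edge; the ends (y = +220 and -220 mm) have no lip, so things pushed over them drop off. Position and yaw (up to 10 degrees) vary
- soap_box: open grey plastic soap box, fixed on the ledge at either end of the shelf (varies), yaw as the shelf: 160 mm (own x) x 120 mm (own y) x 45 mm high, walls and floor 4 mm. Origin under its centre, at shelf x = -75 mm and shelf y = +268 or -268 mm. One side is tucked 12 mm under the plank end, rim 5 mm below the plank, so what goes over that end within the 152 mm inner width drops in
- brush_tray: open yellow plastic toothbrush tray of the same size as the soap box, with two brushes lying in it, fixed at the other end of the shelf; not the place for the soap. Origin under its centre
- soap_pink: worn pink soap end, a flat lozenge with round ends, 40 mm long (own x) x 24 mm wide (own y) x 14 mm thick, about 20 g, lying loose on the front half of the shelf; it slides when pushed from the side. Origin at its centre, 7 mm above the shelf's top at the start
- soap_green: worn dark green soap end, a flat lozenge with round ends, 40 mm long (own x) x 24 mm wide (own y) x 14 mm thick, about 20 g, lying loose on the front half of the shelf; it slides when pushed from the side. Origin at its centre, 7 mm above the shelf's top at the start
- soap_ivory: worn ivory soap end, a flat lozenge with round ends, 40 mm long (own x) x 24 mm wide (own y) x 14 mm thick, about 20 g, lying loose on the front half of the shelf; it slides when pushed from the side. Origin at its centre, 7 mm above the shelf's top at the start
- new_soap: new orange-brown soap bar, loose, 50 mm (own x) x 80 mm (own y) x 26 mm high, lying on the middle of the shelf behind the soap ends, about 37 mm behind the middle line (shelf x). To be left alone. Origin under its centre
- comb: bamboo comb, loose, 32 mm (own x) x 150 mm (own y) x 7 mm, lying flat along the shelf behind the soap ends, about 30 mm behind the middle line (shelf x). To be left alone. Origin under its centre
- lota: round-bellied steel lota (water pot), loose, 88 mm across, 100 mm high, standing upright at the back of the shelf, about 103 mm behind the middle line (shelf x). To be left alone. Origin under its centre
- tumbler: steel tumbler, loose, 70 mm across the rim, 100 mm high, standing upright at the back of the shelf, about 105 mm behind the middle line (shelf x). To be left alone. Origin under its centre
- mirror: small round mirror (silvery on both sides) in a red plastic frame, 90 mm across, standing upright on a 60 x 75 mm foot, 97 mm high overall, loose, at the back of the shelf, about 110 mm behind the middle line (shelf x). To be left alone. Origin under its foot's centre
Mind the look-alikes: they are no part of the job. Of the things that look like the soap_pink, the smaller one is meant.

How it is judged:
By the outcome, as a careful person would: the job done as asked, in the order asked, and still so for the second after the job is handed in, with the robot touching nothing.
It also fails if it takes over 61 s, if anything falls off the work surface, if the arm or the gripper's body presses on something with over 40 N, if the wrist force passes 120 N, or if a joint passes its speed limit or range.

## Working session

There is one attempt and no reset: what is moved stays moved. The work goes in short steps, Python scripts to look and compute and a shell command to move; the robot and the scene stay as the last step left them, time stands still between calls to the robot, and variables do not carry over. Pictures are saved under pics/ and viewed, at most 13 in all, crops included, and the job is handed in when it is done.

```bash
mkdir -p pics
cat > h.py <<'E'
import numpy as np,cv2
from scipy.spatial.transform import Rotation as R
from plant import get_state, read_camera, ctrl
def snap(n,f):
    c=read_camera(n); cv2.imwrite(f'pics/{f}.png',c['frame']); np.save(f'pics/{f}.npy',c,allow_pickle=True); return c
def load(f): return np.load(f'pics/{f}.npy',allow_pickle=True).item()
def onplane(c,uv,z):
    uv=np.atleast_2d(uv).astype(float); f=200/np.tan(np.radians(c['vfov'])/2)
    d=np.c_[(uv[:,0]-c['cx'])/f,(uv[:,1]-c['cy'])/f,np.ones(len(uv))]
    d=R.from_quat(c['orientation']).apply(d); o=np.array(c['origin'])
    return o+d*((z-o[2])/d[:,2])[:,None]
E
python3 - <<'E'
from h import *
c=snap('top','top0');print({k:v for k,v in c.items() if k not in('frame','range_z')})
snap('scene','scene0')
s=get_state();print(s)
E
```

```text
{'vfov': 49.671958006548174, 'cx': 317.4738793732099, 'cy': 195.48177703628193, 'origin': array([4.43334238e-01, 3.10836869e-04, 9.07697285e-01]), 'orientation': array([ 0.7068491 , -0.70400484,  0.04898257, -0.04839669])}
{'time': 0.1, 'qpos': array([ 1.10900553e+00,  2.87126181e-01,  1.57804833e+00,  3.06441957e-05,
        1.27863921e+00, -1.50010548e-01]), 'dq': array([ 1.94890857e-03, -2.25227787e-04, -1.89192782e-03,  1.07622120e-06,
        2.00848445e-03, -5.75764431e-05]), 'joint_efforts': array([ 5.86723741e-05, -4.07294869e+01, -2.93699098e+01, -1.83305483e-04,
        3.38269558e-03, -7.17167552e-07]), 'eef_pos': array([0.20675546, 0.64191467, 0.23004318]), 'tcp_rot': array([ 1.55263769e-01,  9.87872425e-01, -1.05455855e-03, -3.48425774e-04]), 'contact_force': array([ 0.35111831, -0.38341712, -0.34187054]), 'wrist_torque': array([-0.01375789,  0.0112008 ,  0.00529564]), 'finger_force': 0.0, 'opening': 1.006535260312055}
```

View pics/top0.png

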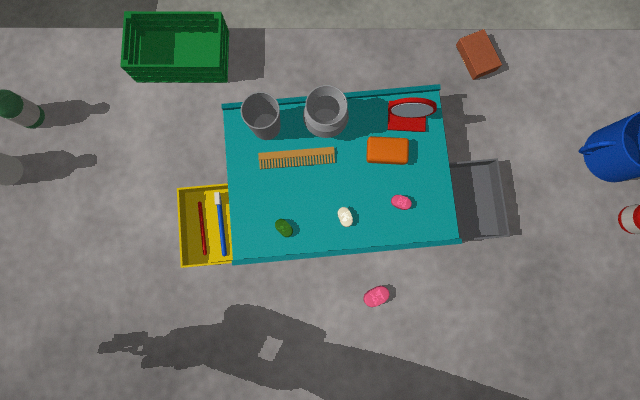

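View pics/scene0.png

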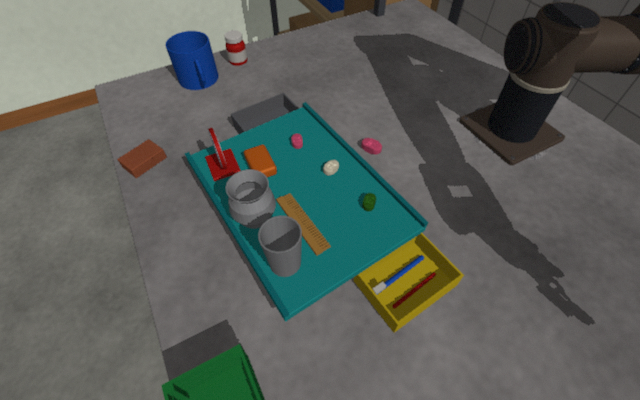

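The top view has +x up and -y to the right. The grey box is at the right end (480,200) and the yellow tray at the left (205,225). 
- **Pink:** candidates are (401,202) on the shelf and (376,296) on the ledge in front. The one on the shelf is smaller, so it's the one I want. 
- **Green:** soap end at (285,228); the crate at (175,47) and the bottle at (15,108) are not soap. 
- **Ivory:** soap end at (345,216). 
- **Orange-brown:** the bar at (388,150) and the brick at (478,54) both stay where they are.

Run:
```python
from h import *
c=load('top0');f=c['frame'];hsv=cv2.cvtColor(f,cv2.COLOR_BGR2HSV)
def blobs(m,z,name,mn=60):
    n,l,s,ce=cv2.connectedComponentsWithStats(m)
    for i in range(1,n):
        if s[i,4]>mn:
            p=onplane(c,ce[i],z)[0]
            cs=max(cv2.findContours((l==i).astype(np.uint8),0,2)[0],key=len)
            b=cv2.boxPoints(cv2.minAreaRect(cs)); w=onplane(c,b,z)[:,:2]
            print(name,ce[i].round(),s[i,4],p.round(3),'sides',np.linalg.norm(w[1]-w[0]).round(3),np.linalg.norm(w[2]-w[1]).round(3))
H=lambda a,b:cv2.inRange(hsv,a,b)
blobs(H((160,90,60),(176,255,255)),.077,'pink')
sub=np.zeros((400,640),np.uint8);sub[180:245,230:455]=255
blobs(H((45,80,20),(80,255,140))&sub,.077,'green')
blobs(H((0,0,140),(40,90,255))&sub,.077,'ivory')
teal=H((82,120,60),(98,255,255));teal=cv2.morphologyEx(teal,cv2.MORPH_CLOSE,np.ones((25,25)))
cs=max(cv2.findContours(teal,0,2)[0],key=cv2.contourArea)
b=cv2.boxPoints(cv2.minAreaRect(cs));print(b.round())
w=onplane(c,b,.075)[:,:2];print(w.round(4), w.mean(0))
for i in range(4):
    d=w[(i+1)%4]-w[i];print(np.linalg.norm(d).round(3),np.degrees(np.arctan2(d[1],d[0])).round(2))
cv2.imwrite('pics/crop0.png',cv2.resize(f[180:315,240:510],None,fx=2.8,fy=2.8,interpolation=2))
```

```text
pink [401. 202.] 228 [ 0.547 -0.162  0.077] sides 0.026 0.039
pink [376. 296.] 409 [ 0.368 -0.111  0.077] sides 0.051 0.032
green [283. 227.] 232 [0.496 0.065 0.077] sides 0.024 0.038
ivory [345. 217.] 213 [ 0.518 -0.053  0.077] sides 0.024 0.038
[[217. 104.]
 [447.  83.]
 [461. 244.]
 [232. 265.]]
[[ 0.7433  0.201 ]
 [ 0.7891 -0.2604]
 [ 0.4662 -0.2764]
 [ 0.425   0.1618]] [ 0.60591494 -0.04349505]
0.464 -84.33
0.323 -177.16
0.44 95.37
0.321 7.02
```

View pics/crop0.png

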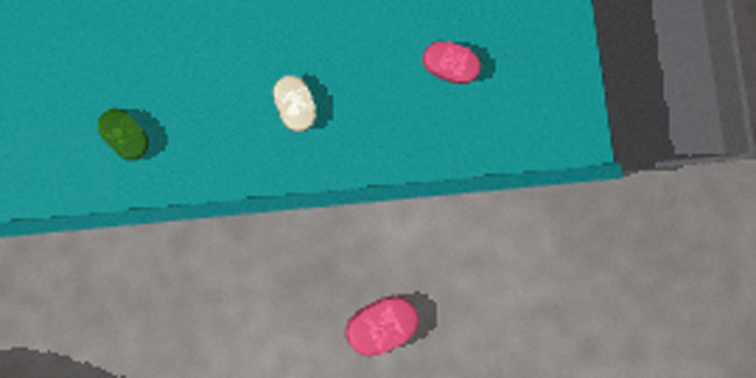

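The crop confirms it: the pink piece on the shelf at top0 (401,202) is 26x39 mm, so it's the soap end. The one on the ledge is 32x51 mm, a look-alike. Next I'll plan the moves in shelf coordinates.

```bash
cat >> h.py <<'E'
YAW=np.radians(5.4); C=np.array([.605,-.042]); SX=np.array([np.cos(YAW),np.sin(YAW)]); SY=np.array([-SX[1],SX[0]])
def shelf(p): d=np.asarray(p)[:2]-C; return np.array([d@SX,d@SY])
def go(sx,sy,z):
    s=get_state(); T=R.from_quat(s['tcp_rot']); p=np.r_[C+sx*SX+sy*SY,z]
    y=T.apply([0,1,0]); a=np.degrees(np.arctan2(y[1],y[0]))-5.4; a=(a+90)%180-90
    print('shift mm',(T.inv().apply(p-s['eef_pos'])*1000).round(1),'yaw',round(a,2))
def where():
    s=get_state(); print('t',s['time'],'shelf',shelf(s['eef_pos']).round(4),'z',s['eef_pos'][2].round(4),'F',s['contact_force'].round(1))
E
python3 - <<'E'
from h import *
for n,p in dict(pink=(.547,-.162),green=(.496,.065),ivory=(.518,-.053)).items(): print(n,shelf(p).round(3))
where();go(-.069,-.058,.20);go(-.069,-.058,.12)
E
```

```text
pink [-0.069 -0.114]
green [-0.098  0.117]
ivory [-0.088 -0.003]
t 0.1 shelf [-0.3321  0.7184] z 0.23 F [ 0.4 -0.4 -0.3]
shift mm [-548.4 -609.2   31.2] yaw 66.74
shift mm [-548.4 -609.1  111.2] yaw 66.74
```

```bash
python3 -m crank '[[[-274,-305,15],33,207],[[-274,-305,15],33,207],[[-274,-305,15],33,207],[[-274,-305,15],33,207],[[-274,-305,15],33,207],[[-274,-305,15],33,207],[[-274,-305,15],33,207],[[-274,-305,15],33,207],[[-548,-609,31],66.7,207],[[-548,-609,31],66.7,207]]' 40; python3 -c "
from h import *
where();go(-.069,-.058,.12)"
```

```text
time: 1.1
eef_pos: [0.411, 0.1844, 0.2125]
tcp_rot: [0.562, 0.827, 0.0, 0.0]
contact_force: [0.6, 0.6, -0.6]
opening: 0.188
finger_force: 0.0
t 1.1 shelf [-0.1718  0.2436] z 0.2125 F [ 0.6  0.6 -0.6]
shift mm [-318.3   14.5   92.5] yaw 16.21
```

```bash
python3 -m crank '[[[-318,14,40],16,207],[[-318,14,40],16,207],[[-318,14,40],16,207],[[-318,14,40],16,207],[[-318,14,40],16,207],[[-318,14,40],16,207],[[-318,14,60],16,207],[[-318,14,60],16,207],[[-318,14,60],16,207],[[-318,14,60],16,207]]'; python3 -c "
from h import *
where();go(-.069,-.058,.074);snap('top','t1');snap('wrist','w1')"
```

```text
time: 2.1
eef_pos: [0.5426, -0.1024, 0.1533]
tcp_rot: [0.669, 0.743, 0.0, 0.0]
contact_force: [-0.3, -0.4, -0.2]
opening: 0.184
finger_force: 0.0
t 2.1 shelf [-0.0678 -0.0543] z 0.1533 F [-0.3 -0.4 -0.2]
shift mm [-3.7 -1.3 79.3] yaw 0.61
```

View pics/w1.png

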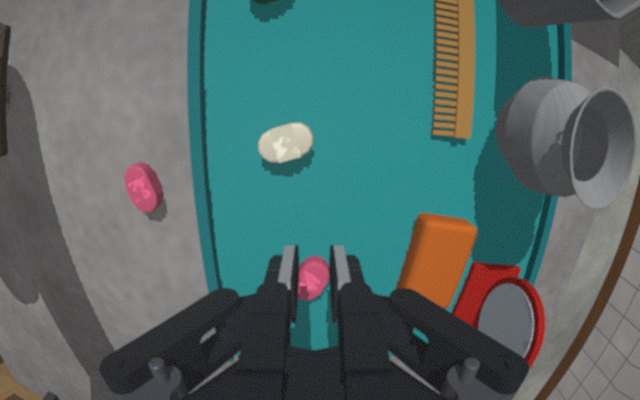

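The wrist view shows the pink soap centred between the fingers at (313,277) and the ivory one clear behind at (285,143). I'll lower the fingers in behind the pink soap.

```bash
python3 -m crank '[[[0,-1,40],0.6,207],[[0,-1,65],0.6,207],[[0,-1,75],0.6,207],[[0,-1,79],0.6,207],[[0,-1,79],0.6,207],[[0,-1,79],0.6,207]]'; python3 -c "
from h import *
where()"
```

```text
time: 2.8
eef_pos: [0.5431, -0.1038, 0.0756]
tcp_rot: [0.673, 0.739, 0.001, 0.001]
contact_force: [0.3, -0.0, 0.4]
opening: 0.189
finger_force: 0.0
t 2.8 shelf [-0.0675 -0.0557] z 0.0756 F [ 0.3 -0.   0.4]
```

```bash
python3 -m crank '[[[-12,0,0],0,207],[[-24,0,0],0,207],[[-36,0,0],0,207],[[-48,0,0],0,207],[[-60,0,0],0,207],[[-72,0,0],0,207],[[-84,0,0],0,207],[[-96,0,0],0,207],[[-96,0,0],0,207]]'; python3 -c "
from h import *
where();c=snap('top','t2');snap('wrist','w2')"
```

```text
time: 3.7
eef_pos: [0.5511, -0.2009, 0.074]
tcp_rot: [0.674, 0.739, -0.0, 0.0]
contact_force: [0.2, -0.3, 0.6]
opening: 0.189
finger_force: 0.0
t 3.7 shelf [-0.0687 -0.1531] z 0.074 F [ 0.2 -0.3  0.6]
```

View pics/w2.png

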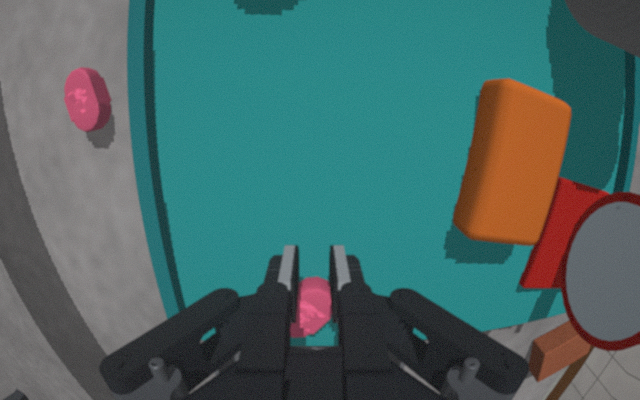

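The pink soap sits ahead of the fingers at (313,305), centred. I'll carry on over the end.

```bash
python3 -m crank '[[[-12,0,0],0,207],[[-24,0,0],0,207],[[-36,0,0],0,207],[[-46,0,0],0,207],[[-56,0,0],0,207],[[-66,0,0],0,207],[[-76,0,0],0,207],[[-84,0,0],0,207],[[-84,0,0],0,207],[[-84,0,-70],0,207]]'; python3 -m crank '[[[0,0,-20],0,207],[[0,0,-20],0,207],[[0,0,-20],0,207]]'; python3 -c "
from h import *
where();go(-.088,.045,.135)
c=snap('top','t3');f=c['frame'];hsv=cv2.cvtColor(f,cv2.COLOR_BGR2HSV)
m=cv2.inRange(hsv,(160,90,40),(176,255,255));n,l,s,ce=cv2.connectedComponentsWithStats(m)
print([(ce[i].round(),s[i,4],shelf(onplane(c,ce[i],.011)[0]).round(3)) for i in range(1,n) if s[i,4]>15])"
```

```text
time: 4.8
eef_pos: [0.5537, -0.2795, 0.1155]
tcp_rot: [0.674, 0.739, -0.001, -0.009]
contact_force: [0.4, -0.4, -1.0]
opening: 0.19
finger_force: 0.0
time: 5.1
eef_pos: [0.5586, -0.2824, 0.1439]
tcp_rot: [0.673, 0.739, 0.0, 0.0]
contact_force: [-0.8, -1.0, -0.1]
opening: 0.187
finger_force: 0.0
t 5.1 shelf [-0.0688 -0.235 ] z 0.1439 F [-0.8 -1.  -0.1]
shift mm [280.  -19.3   8.8] yaw -0.03
[(array([463., 198.]), np.int32(215), array([-0.065, -0.257])), (array([376., 296.]), np.int32(408), array([-0.249, -0.055]))]
```

```bash
python3 -m crank '[[[280,-19,0],0,207],[[280,-19,0],0,207],[[280,-19,0],0,207],[[280,-19,0],0,207],[[280,-19,0],0,207],[[280,-19,0],0,207],[[280,-19,0],0,207],[[280,-19,0],0,207],[[280,-19,0],0,207],[[280,-19,0],0,207]]'; python3 -c "
from h import *
where();go(-.088,.045,.074)
c=snap('top','t4');snap('wrist','w4')"
```

```text
time: 6.15
eef_pos: [0.5136, -0.0068, 0.1434]
tcp_rot: [0.674, 0.739, -0.0, -0.0]
contact_force: [-0.2, -0.7, -0.0]
opening: 0.191
finger_force: 0.0
t 6.15 shelf [-0.0876  0.0436] z 0.1434 F [-0.2 -0.7 -0. ]
shift mm [ 1.4 -0.3 69.4] yaw -0.15
```

View pics/w4.png

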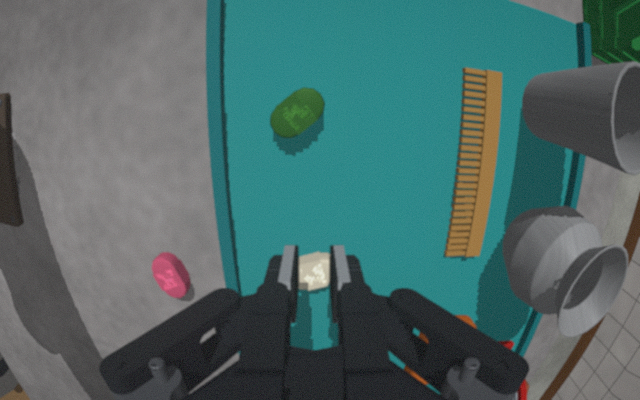

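View pics/t4.png

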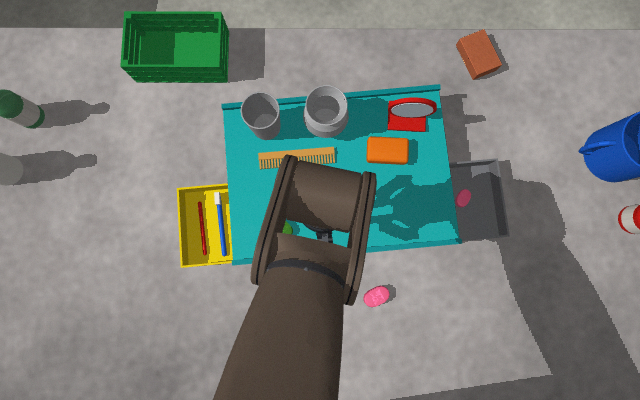

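The top view shows the pink soap inside the box at (463,198). The wrist view shows the ivory soap centred at (316,272) and the green one clear behind at (298,112).

```bash
python3 -m crank '[[[1,0,40],0,207],[[1,0,60],0,207],[[1,0,69],0,207],[[1,0,69],0,207],[[1,0,69],0,207]]'; python3 -m crank '[[[-12,0,0],0,207],[[-24,0,0],0,207],[[-36,0,0],0,207],[[-48,0,0],0,207],[[-60,0,0],0,207],[[-72,0,0],0,207],[[-84,0,0],0,207],[[-96,0,0],0,207],[[-108,0,0],0,207],[[-108,0,0],0,207]]'; python3 -m crank '[[[-12,0,0],0,207],[[-24,0,0],0,207],[[-36,0,0],0,207],[[-48,0,0],0,207],[[-60,0,0],0,207],[[-72,0,0],0,207],[[-84,0,0],0,207],[[-90,0,0],0,207],[[-90,0,0],0,207]]';python3 -c "
from h import *
where()
c=snap('top','t5');snap('wrist','w5')"
```

```text
time: 6.75
eef_pos: [0.5144, -0.0052, 0.0757]
tcp_rot: [0.674, 0.739, 0.0, 0.001]
contact_force: [-0.1, 0.1, -0.9]
opening: 0.187
finger_force: 0.0
time: 7.75
eef_pos: [0.5239, -0.1139, 0.0749]
tcp_rot: [0.674, 0.739, -0.0, 0.0]
contact_force: [0.3, -0.2, 0.3]
opening: 0.189
finger_force: 0.0
time: 8.65
eef_pos: [0.5321, -0.2029, 0.0749]
tcp_rot: [0.674, 0.739, 0.0, 0.0]
contact_force: [-0.5, -0.0, 0.4]
opening: 0.19
finger_force: 0.0
t 8.65 shelf [-0.0878 -0.1533] z 0.0749 F [-0.5 -0.   0.4]
```

View pics/w5.png

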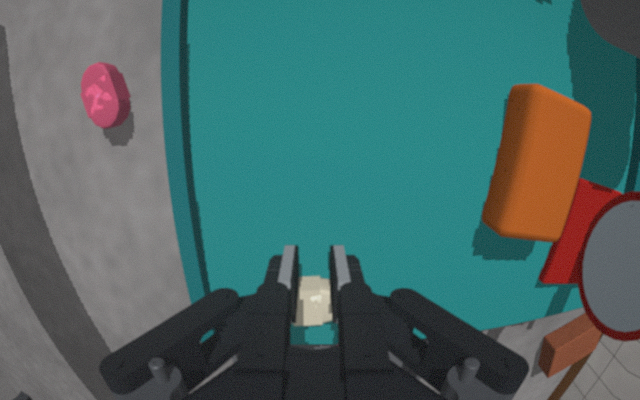

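The ivory soap is centred ahead of the fingers at (313,300). I'll push it over the end, then lift and return for the green one.

```bash
python3 -m crank '[[[-12,0,0],0,207],[[-24,0,0],0,207],[[-36,0,0],0,207],[[-46,0,0],0,207],[[-56,0,0],0,207],[[-66,0,0],0,207],[[-76,0,0],0,207],[[-82,0,0],0,207],[[-82,0,0],0,207],[[-82,0,-70],0,207]]'; python3 -m crank '[[[0,0,-20],0,207],[[0,0,-20],0,207],[[0,0,-20],0,207]]'; python3 -c "
from h import *
where();go(-.098,.168,.144)"
```

```text
time: 9.75
eef_pos: [0.5347, -0.2801, 0.1167]
tcp_rot: [0.673, 0.739, -0.001, -0.009]
contact_force: [0.5, 1.0, -0.6]
opening: 0.188
finger_force: 0.0
time: 10.05
eef_pos: [0.5395, -0.2831, 0.1447]
tcp_rot: [0.673, 0.739, 0.0, 0.0]
contact_force: [-0.3, -0.7, -0.2]
opening: 0.183
finger_force: 0.0
t 10.05 shelf [-0.0879 -0.2339] z 0.1447 F [-0.3 -0.7 -0.2]
shift mm [401.9 -10.3   0.7] yaw -0.03
```

```bash
python3 -m crank '[[[402,-10,0],0,207],[[402,-10,0],0,207],[[402,-10,0],0,207],[[402,-10,0],0,207],[[402,-10,0],0,207],[[402,-10,0],0,207],[[402,-10,0],0,207],[[402,-10,0],0,207],[[402,-10,0],0,207],[[402,-10,0],0,207]]';python3 -m crank '[[[0,0,0],0,207],[[0,0,0],0,207]]'; python3 -c "
from h import *
where();go(-.098,.168,.074)
c=snap('top','t6');w=snap('wrist','w6')
cv2.imwrite('pics/c6.png',np.vstack([c['frame'][140:260,160:560],w['frame'][180:340,120:520]]))"
```

```text
time: 11.05
eef_pos: [0.4904, 0.1171, 0.1427]
tcp_rot: [0.672, 0.74, -0.001, -0.001]
contact_force: [0.7, -0.2, -0.4]
opening: 0.191
finger_force: 0.0
time: 11.25
eef_pos: [0.492, 0.1146, 0.1441]
tcp_rot: [0.674, 0.739, -0.001, -0.0]
contact_force: [-0.1, 0.3, 0.5]
opening: 0.187
finger_force: 0.0
t 11.25 shelf [-0.0977  0.1665] z 0.1441 F [-0.1  0.3  0.5]
shift mm [ 1.5 -0.2 70.1] yaw -0.17
```

View pics/c6.png

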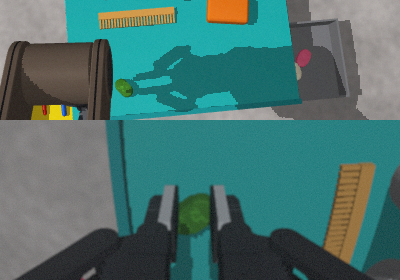

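The top strip shows pink and ivory both in the box, near crop (300,65). The green soap is centred ahead of the fingers, so I'll lower and push.

```bash
python3 -m crank '[[[1,0,40],0,207],[[1,0,60],0,207],[[1,0,70],0,207],[[1,0,70],0,207],[[1,0,70],0,207]]'; python3 -m crank '[[[-12,0,0],0,207],[[-24,0,0],0,207],[[-36,0,0],0,207],[[-48,0,0],0,207],[[-60,0,0],0,207],[[-72,0,0],0,207],[[-84,0,0],0,207],[[-96,0,0],0,207],[[-108,0,0],0,207],[[-120,0,0],0,207]]'; python3 -m crank '[[[-12,0,0],0,207],[[-24,0,0],0,207],[[-36,0,0],0,207],[[-48,0,0],0,207],[[-60,0,0],0,207],[[-72,0,0],0,207],[[-84,0,0],0,207],[[-96,0,0],0,207],[[-108,0,0],0,207],[[-120,0,0],0,207]]'; python3 -m crank '[[[-12,0,0],0,207],[[-24,0,0],0,207],[[-36,0,0],0,207],[[-48,0,0],0,207],[[-60,0,0],0,207],[[-72,0,0],0,207],[[-80,0,0],0,207],[[-80,0,0],0,207]]';python3 -c "
from h import *
where()
w=snap('wrist','w7');cv2.imwrite('pics/c7.png',w['frame'][180:360,120:520])"
```

```text
time: 11.85
eef_pos: [0.4929, 0.1164, 0.0757]
tcp_rot: [0.674, 0.739, 0.001, 0.001]
contact_force: [-0.2, 0.4, 1.3]
opening: 0.189
finger_force: 0.0
time: 12.85
eef_pos: [0.5033, -0.0037, 0.0748]
tcp_rot: [0.673, 0.739, -0.0, -0.0]
contact_force: [-0.8, -0.1, 0.3]
opening: 0.194
finger_force: 0.1
time: 13.85
eef_pos: [0.5145, -0.1231, 0.0748]
tcp_rot: [0.673, 0.739, -0.0, -0.0]
contact_force: [0.5, 1.1, -0.0]
opening: 0.185
finger_force: 0.1
time: 14.65
eef_pos: [0.5221, -0.203, 0.0749]
tcp_rot: [0.674, 0.739, -0.0, 0.0]
contact_force: [0.6, -0.8, -0.4]
opening: 0.185
finger_force: 0.0
t 14.65 shelf [-0.0977 -0.1525] z 0.0749 F [ 0.6 -0.8 -0.4]
```

View pics/c7.png

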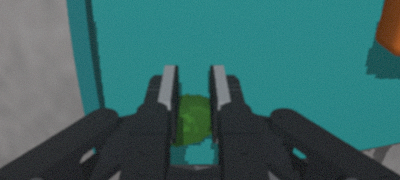

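The green soap is still held in the notch between the fingers at crop (195,120). I'll push it over the end, lift, and move back out of the top view.

```bash
python3 -m crank '[[[-12,0,0],0,207],[[-24,0,0],0,207],[[-36,0,0],0,207],[[-46,0,0],0,207],[[-56,0,0],0,207],[[-66,0,0],0,207],[[-76,0,0],0,207],[[-82,0,0],0,207],[[-82,0,0],0,207],[[-82,0,-70],0,207]]'; python3 -m crank '[[[0,0,-60],0,207],[[0,0,-60],0,207],[[0,0,-60],0,207],[[200,0,-60],0,207],[[200,0,-60],0,207],[[200,0,-60],0,207],[[200,0,-60],0,207],[[200,0,-60],0,207],[[200,0,-60],0,207]]'; python3 -c "
from h import *
where();c=snap('top','t8');cv2.imwrite('pics/c8.png',cv2.resize(c['frame'][70:280,170:530],None,fx=2,fy=2))"
```

```text
time: 15.7
eef_pos: [0.5247, -0.28, 0.1168]
tcp_rot: [0.673, 0.739, -0.001, -0.009]
contact_force: [0.0, 0.4, -1.2]
opening: 0.19
finger_force: 0.0
time: 16.6
eef_pos: [0.5096, -0.0826, 0.1826]
tcp_rot: [0.672, 0.74, -0.001, -0.002]
contact_force: [0.4, 0.3, 0.2]
opening: 0.192
finger_force: 0.0
t 16.6 shelf [-0.0988 -0.0315] z 0.1826 F [0.4 0.3 0.2]
```

View pics/c8.png

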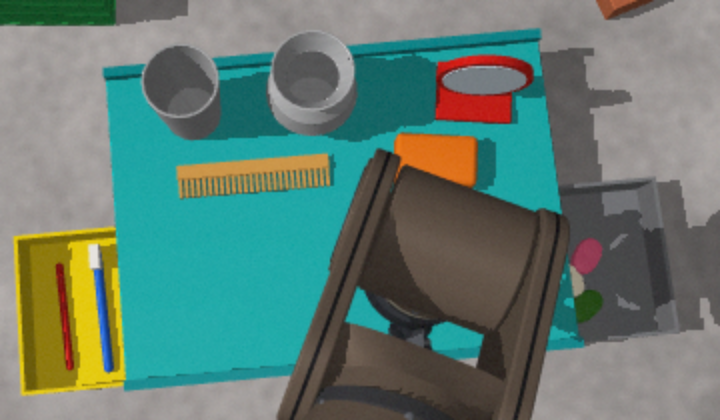

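The crop shows all three soap ends in the grey box: pink (587,255), ivory (577,282) and green (590,305). Everything else is where it was, and the arm is clear.

```bash
python3 -m crank '[[[0,0,0],0,207],[[0,0,0],0,207],[[0,0,0],0,207]]'; python3 -c "
from plant import ctrl
print(ctrl.sign_off())"
```

```text
time: 16.95
eef_pos: [0.5109, -0.0854, 0.1846]
tcp_rot: [0.674, 0.739, -0.0, -0.0]
contact_force: [0.3, -0.3, -0.2]
opening: 0.186
finger_force: 0.0
the job is handed in; nothing more can be done
None
```

The pink, ivory and green soap ends were swept off the shelf end and all lie in the grey soap box, the other items were left untouched, and the job was handed in at about 17 s.

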